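Shift the specimen selector into its third slot

TASK

The lever of the microscope bench's specimen selector stands somewhere in the left column of its H-shaped gate. With the fingertips, gently push it along to the cross lane, across to the right, and then forward (away from the robot) until it is fully home in the third slot, the far right one, without dipping into the near right slot on the way. Do not take the lever between the fingers, leave the loose things around it where they are, and finish clear of the lever.

Things in the scene. Friction and masses are not known exactly. Their poses are not given: they have to be found in the camera images.
- console: Fixed white selector box 260 x 260 mm, deck 96 mm high, with a coppery gate plate 180 mm square. Origin on the table right under the centre of the H gate; its x points forward, away from the robot (turned by up to 20 degrees), its y left. The box runs from x = -110 to +150 and y = -130 to +130 mm in that frame.
- gate (a point): Centre of the H gate at the plate's top, 102 mm above the console's origin, same axes. Two columns along x (centre lines 25 mm left and right) joined mid-way by a cross lane along y, 19 mm wide; columns end 36 mm ahead and behind. Slot 1 is far left, 2 near left, 3 far right, 4 near right, each marked with as many small black dots past its end.
- slot3 (a point): Where the knob's centre stands when the lever is fully home in slot 3: 49 mm ahead, 42 mm right of and 162 mm above the console's origin. Fixed to the console, same axes.
- knob (a point): Centre of the black knob on the lever: a round-ended cylinder, 32 mm diameter, 60 mm long, along the lever, 165 mm from the pivot (10 mm above the console's origin). Upright: centre 175 mm above the table, ends at 142 and 202. In the console's frame x = 165 sin(fore), y = -165 cos(fore) sin(across), z = 10 + 165 cos(fore) cos(across) mm. Below it a bare steel shaft of 12 mm.
- shift_across (a joint): Sideways lean of the lever, rad: -0.27 in the left column, 0 upright, +0.27 in the right column (stops at both). It can change only while the lever is in the cross lane. Stiff by friction: about 4 N at the knob moves it, and it stays where it is left. More than 40 N on the lever is forcing it.
- shift_fore (a joint): Forward lean of the lever, rad: 0 in the middle of the cross lane (0.035 of play either way lets it cross; the lane's corners are rounded), +0.30 at the far stop of a column, -0.30 at the near stop. Starts anywhere between, in the left column. Stiff by friction: about 4 N at the knob moves it; it stays where it is left.
- barrel: Loose steel lens barrel, 35 mm in diameter, 36 mm tall, standing on the console's deck behind the gate plate, far right. Origin at its underside. To be left alone.
- vial: Loose specimen vial, 26 mm in diameter, 65 mm tall, standing on the table right of the console. Origin at its underside. To be left alone.
- spectacles: Loose black spectacles on the table left of the console, 132 mm wide, 38 mm high. Origin on the table under their middle. To be left alone.
- disc: Loose black specimen disc, 72 mm in diameter, 6 mm thick with a 20 mm tall stub knob, on the table right of the console. Origin at its underside. To be left alone.

How it is judged:
On the way:
1. the lever has crossed to the right column, still in the lane (value of joint shift_across above 0.22 rad and value of joint shift_fore between -0.12 and 0.15 rad), for 0.05 s.
At the end, for the whole second after the job is handed in: The lever rests home in the third slot: leaning right by more than 0.22 rad and forward by more than 0.255 rad of 0.30, at rest; the four loose things are within 20 mm of where they were (value of joint shift_across above 0.22 rad and value of joint shift_fore above 0.255 rad and velocity of joint shift_fore between -0.05 and 0.05 rad/s and velocity of joint shift_across between -0.05 and 0.05 rad/s and distance of each of barrel, vial, spectacles, disc from where it was at the start of the episode below 0.02 m); the robot touches nothing.
It fails at once if the lever dips into the near right slot (fore below -0.15 rad in the right column) (value of joint shift_across above 0.15 rad and value of joint shift_fore below -0.15 rad).
It fails at once if the lever is forced: pushed with more than 40 N (contact force between the fingers and shift_fore above 40 N).
It fails at once if the knob is taken between the fingers (the grasp point is at the knob while the fingers touch it) (horizontal distance between the grasp point and knob below 0.015 m and distance between the grasp point and knob below 0.04 m and contact force between the fingers and shift_fore above 1 N).
It fails at once if a loose thing is lifted or moved more than 20 mm (distance of any of barrel, vial, spectacles, disc from where it was at the start of the episode above 0.02 m).
It also fails if it takes over 51 s, if anything falls off the work surface, if the arm or the gripper's body presses on something with over 40 N, if the wrist force passes 120 N, or if a joint passes its speed limit or range.

ROBOT

A 6-joint arm with a two-finger parallel gripper is mounted at the origin on the work surface. World frame = base frame: x ahead of the robot, y to its left, z up, the work surface at z = 0. Lengths are in m, angles in rad, forces in N, time in s.
With the tool pointing down it reaches from about 0.375 to 0.9 m from the base axis. Payload 3.1 kg.
Tool frame: the origin (TCP) lies at the very end of the fingers, on their centre line; the grasp point (between the pads) lies 19 mm behind it; z points along the fingers, y is the line along which they close (so a half turn about z gives the same grasp; the last joint's range is limited). The gripper opens to 87 mm and grips with 3 to 60 N. Pads are 19 mm wide; open, the fingers measure 117 mm over their backs; the gripper's body (75 mm by 190 mm) begins 51 mm behind the grasp point.
Start: joints at [0.948, 0.527, 1.433, -0, 1.181, -0.178], TCP at [0.269, 0.564, 0.223] pointing down, gripper open.
Joint ranges: [-3.08, 3.08], [-0.75, 2.2], [0.22, 2.44], [-1.43, 4.57], [0, 2.65], [-2.85, 2.85]. Speed limits (rad/s): [2.79, 2.79, 3.14, 3.14, 3.14, 3.14].

INTERFACE

Orientations are given as a unit quaternion [x, y, z, w].
In Python, from rig import status, viewer, robot gives the robot as it stands.
- The arm moves only by the tool arm_command, never from a script. Its arguments are lists of equal length, an entry for each row: "delta_rot": the turn, a rotation vector about the tool's x, y, z in degrees, a list of three; "delta_pos": the shift along the tool's x, y, z in m, a list of three; "gripper": the closure, from -1 (fully open) to 1 (shut). In form: {"delta_rot": [[rx, ry, rz], ...], "delta_pos": [[dx, dy, dz], ...], "gripper": [gripper, ...]}. A call has 1 to 12 rows; each row is the pose to reach, as a shift and turn from the pose commanded when the call began, along the tool's axes at that moment; what a row does not reach only later rows make up. A row lasts 1/12 s, in which the tool goes at most 41.7 mm and 7.16 degrees, less where a joint would pass 70% of its speed; a pose out of reach is approached as far as the arm can. A call with a gripper value outside its range is refused whole. The fingers move at their own pace and stop on an object; "grip_force" is the grip in N (left out, the last holds). Time passes only in rows, so rows that repeat a pose let the fingers close. It gives the time, the measured TCP pose, the force, the opening and the grip force at its end, in the units of the state.
- status.get_obs(): the state, without advancing time (a new reading comes with each control period).
- viewer.camera(name): name is "scene" or "top" or "wrist"; returns a dict with "pixels" (480x640x3 uint8, blue, green, red), "fx", "fy", "cx", "cy" (pixels), "pose" (4x4, takes a point from camera to world coordinates); the wrist camera has in their place "mount" (4x4, takes a point from camera to tool coordinates, whose origin is the TCP and whose axes are the flange's). Camera axes: x right, y down, z forward; pixel columns grow to the right and rows downward; lengths in m; the calibration is good to about 2 mm. A picture is of the moment at which its call begins: read the wrist's pose just before it. There is no depth.
- robot.hand_in(): hands the job in; it is judged then, once.
The state is a dict: "time": time; "q": joint angles; "joint_velocities": joint speeds; "joint_torque": joint torques, N m; "position": TCP position; "tool_rot": TCP orientation; "ft_force": force on the tool from outside, world axes, zero at the start; "moment": the same for the moment, N m; "grip_width": finger opening in m; "grip_force": force on a finger pad.
Only numpy, scipy, OpenCV 4.12 (cv2) and the standard library are available. Lean on these libraries where they do the work, as an engineer would, in place of code of your own. Each camera call takes 0.05 s, during which the arm holds its last target. There are 200 camera calls.

## Working session

There is one attempt and no reset: what is moved stays moved. The work goes in short steps, Python scripts to look and compute and a tool call to move; the robot and the scene stay as the last step left them, time stands still between calls to the robot, and variables do not carry over. Pictures are saved under pics/ and viewed, at most 10 in all, crops included, and the job is handed in when it is done.

Besides the shell and the picture viewer there is one more tool, called as name(argument=value, ...) on one line, values as JSON. arm_command: Moves the arm, as the interface text tells. Its arguments: {"type":"object","properties":{"delta_rot":{"type":"array","items":{"type":"array","items":{"type":"number"}}},"delta_pos":{"type":"array","items":{"type":"array","items":{"type":"number"}}},"gripper":{"type":"array","items":{"type":"number"}},"grip_force":{"type":"number"}},"required":["delta_rot","delta_pos","gripper"]}

```bash
mkdir -p pics; ls; cat > h.py <<'E'
import numpy as np,cv2
from rig import status,viewer,robot
def ray(c,u,v):
    P=np.array(c['pose']);d=P[:3,:3]@np.array([(u-c['cx'])/c['fx'],(v-c['cy'])/c['fy'],1]);return P[:3,3],d
def atz(c,u,v,z):
    o,d=ray(c,u,v);return o+d*(z-o[2])/d[2]
def proj(c,p):
    P=np.array(c['pose']);q=P[:3,:3].T@(np.array(p)-P[:3,3]);return np.array([c['fx']*q[0]/q[2]+c['cx'],c['fy']*q[1]/q[2]+c['cy']])
E
python3 - <<'E'
from h import *
import pickle
o=status.get_obs();print(o)
C={}
for n in('top','scene'):
    c=viewer.camera(n);C[n]=c;cv2.imwrite(f'pics/{n}.png',c['pixels']);print(n,c['fx'],c['cx'],c['cy'],np.round(c['pose'],3).tolist())
pickle.dump(C,open('c.pkl','wb'))
E
```

```text
pics
{'time': 0.0, 'q': array([ 9.47502656e-01,  5.28455117e-01,  1.43391868e+00, -1.97469541e-05,
        1.18138081e+00, -1.78515568e-01]), 'joint_velocities': array([ 1.11141762e-03, -8.72269345e-05, -8.49941992e-04, -1.36445556e-03,
        5.22366400e-04,  6.02791962e-04]), 'joint_torque': array([-1.08033979e-03, -4.40043175e+01, -1.76589578e+01,  6.33393601e-02,
        5.81344077e-02, -1.65278061e-04]), 'position': array([0.26846019, 0.56358798, 0.22157321]), 'tool_rot': array([ 2.20556673e-01,  9.75373562e-01, -9.98827909e-04, -4.13446650e-04]), 'ft_force': array([0.2346757 , 0.2247505 , 0.34721878]), 'moment': array([-0.0289761 ,  0.02108747,  0.00534341]), 'grip_force': 0.0, 'grip_width': 0.0871520671369114}
top 461.60094107757044 318.1168815047184 233.21841956555485 [[-0.023, -0.99, 0.138, 0.439], [-1.0, 0.021, -0.016, 0.085], [0.013, -0.139, -0.99, 1.014], [0.0, 0.0, 0.0, 1.0]]
scene 522.0356141020658 321.6680389092398 244.80996083808148 [[0.764, 0.391, -0.514, 1.083], [0.646, -0.459, 0.61, -0.524], [0.002, -0.798, -0.603, 0.714], [0.0, 0.0, 0.0, 1.0]]
```

View pics/top.png

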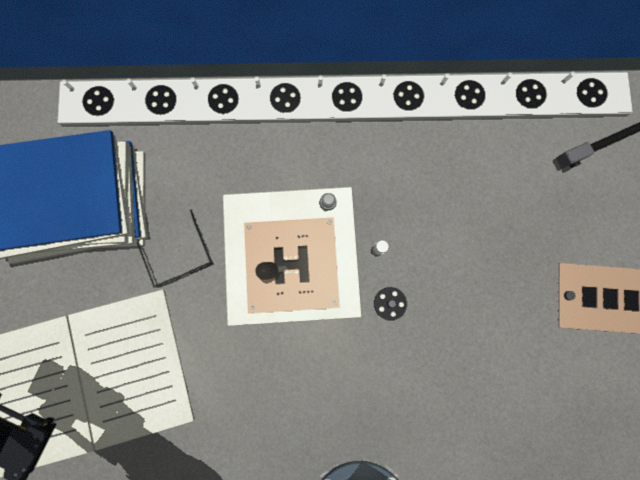

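View pics/scene.png

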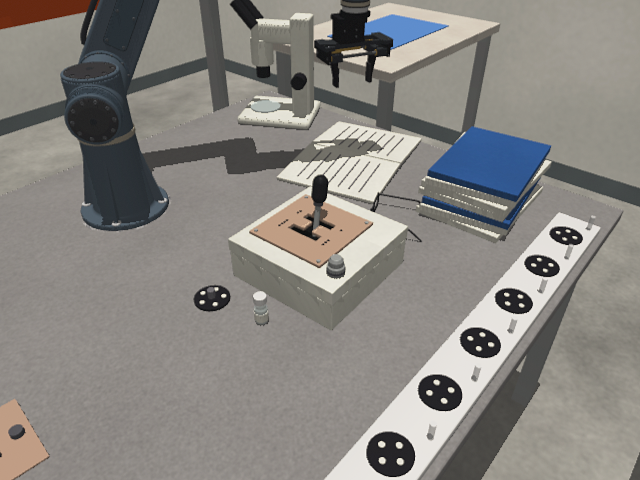

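```bash
python3 - <<'E'
from h import *
import pickle
C=pickle.load(open('c.pkl','rb'))
a=C['top']['pixels'][180:330,215:370];b=C['scene']['pixels'][165:285,225:415]
cv2.imwrite('pics/tc.png',cv2.resize(a,None,fx=3.9,fy=3.9,interpolation=cv2.INTER_CUBIC))
cv2.imwrite('pics/sc.png',cv2.resize(b,None,fx=4,fy=4,interpolation=cv2.INTER_CUBIC))
E
```

```text
(no output)
```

View pics/tc.png

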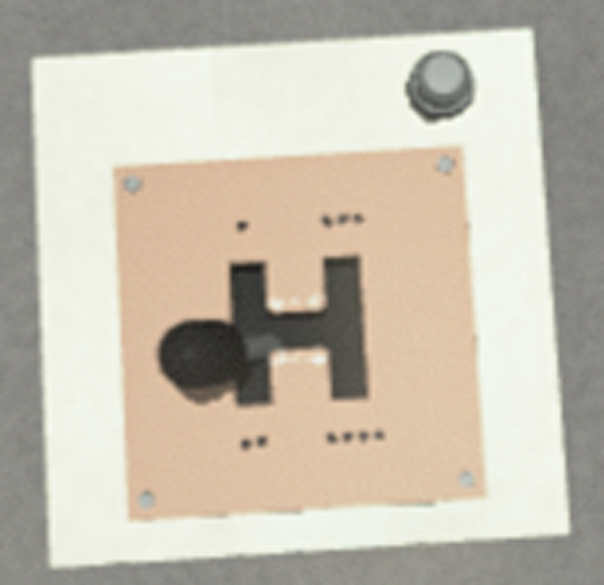

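View pics/sc.png

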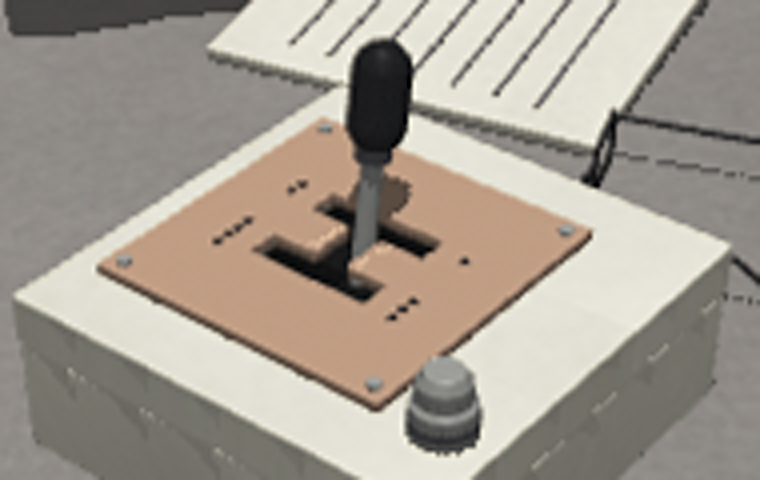

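```bash
python3 - <<'E'
from h import *
import pickle
from scipy.optimize import least_squares
C=pickle.load(open('c.pkl','rb'));T=C['top'];S=C['scene']
tp=lambda u,v:np.array([215+(u+.5)/3.9-.5,180+(v+.5)/3.9-.5])
sp=lambda u,v:np.array([225+(u+.5)/4-.5,165+(v+.5)/4-.5])
w=lambda p,x,y,z:np.array([p[0]+np.cos(p[2])*x-np.sin(p[2])*y,p[1]+np.sin(p[2])*x+np.cos(p[2])*y,z])
obs=[]
for (x,y),q in zip([(.09,.09),(.09,-.09),(-.09,-.09),(-.09,.09)],[(114,167),(463,147),(486,497),(129,521)]): obs.append((T,(x,y,.102),tp(*q)))
for (x,y),q in zip([(.15,.13),(.15,-.13),(-.11,-.13),(-.11,.13)],[(32,59),(532,29),(569,534),(50,567)]): obs.append((T,(x,y,.096),tp(*q)))
for (x,y),q in zip([(.09,.09),(.09,-.09),(-.09,-.09)],[(592,234),(376,409),(98,267)]): obs.append((S,(x,y,.102),sp(*q)))
f=lambda p:np.concatenate([proj(c,w(p,*P))-q for c,P,q in obs])
r=least_squares(f,[.45,.1,0]);p=r.x;print(p,np.degrees(p[2]));print(np.round(r.fun.reshape(-1,2),1).tolist())
def knob(fo,ac=-.27,L=.165):return w(p,L*np.sin(fo),-L*np.cos(fo)*np.sin(ac),.01+L*np.cos(fo)*np.cos(ac))
for fo in np.arange(-.3,.31,.05):
    print(round(fo,2),knob(fo).round(3),(proj(T,knob(fo))-tp(202.5,360.5)).round(1),(proj(S,knob(fo))-sp(380,97)).round(1))
print('slot3',w(p,.049,-.042,.162), 'slot top', tp(0,0))
for z in(.132,.096): print('barrel',atz(T,*tp(443,75 if z>.1 else 100),z))
E
```

```text
[0.50551257 0.1258339  0.04027482] 2.307577157909619
[[-0.6, -0.5], [-0.2, -0.8], [0.2, 0.2], [-0.6, -0.0], [-0.1, -0.3], [-0.4, -0.1], [-0.2, -0.4], [-0.1, -0.2], [-0.6, -0.1], [-0.7, -0.1], [-1.5, 0.3]]
-0.3 [0.455 0.166 0.162] [ 1.2 17.7] [-15.  -3.]
-0.25 [0.463 0.167 0.164] [ 0.6 13.3] [-11.8  -2.8]
-0.2 [0.471 0.168 0.166] [0.  8.9] [-8.6 -2.4]
-0.15 [0.479 0.168 0.167] [-0.5  4.4] [-5.4 -1.8]
-0.1 [0.487 0.169 0.168] [-0.9 -0.1] [-2.2 -1. ]
-0.05 [0.496 0.169 0.169] [-1.2 -4.6] [ 1.1 -0. ]
-0.0 [0.504 0.17  0.169] [-1.5 -9.1] [4.3 1.2]
0.05 [0.512 0.17  0.169] [ -1.7 -13.6] [7.5 2.6]
0.1 [0.52  0.17  0.168] [ -1.7 -18. ] [10.8  4.2]
0.15 [0.528 0.17  0.167] [ -1.7 -22.4] [14.   6.1]
0.2 [0.537 0.17  0.166] [ -1.7 -26.7] [17.1  8.1]
0.25 [0.545 0.17  0.164] [ -1.5 -31. ] [20.2 10.3]
0.3 [0.553 0.17  0.162] [ -1.3 -35.1] [23.2 12.7]
slot3 [0.55616392 0.08584089 0.162     ] slot top [214.62820513 179.62820513]
barrel [0.62894551 0.04975538 0.132     ]
barrel [0.62347939 0.04865079 0.096     ]
```

```bash
cat >> h.py <<'E'
from scipy.spatial.transform import Rotation as Ro
p=[.5055,.1258,.0403]
def go(*ts):
    o=status.get_obs();R=Ro.from_quat(o['tool_rot']);c,s=np.cos(p[2]),np.sin(p[2])
    M=np.array([[c,-s],[s,c]]);P=np.array(o['position'])
    print('console',np.r_[M.T@(P[:2]-p[:2]),P[2]].round(4),'F',o['ft_force'].round(1),'t',round(o['time'],2))
    Rt=Ro.from_matrix([[-c,-s,0],[-s,c,0],[0,0,-1]])
    print('rot',np.degrees((R.inv()*Rt).as_rotvec()).round(2))
    for t in ts:
        W=np.r_[M@np.array(t[:2])+p[:2],t[2]];print(t,(R.inv().apply(W-P)).round(4))
E
python3 -c "
from h import *
go((-.065,.044,.22),(-.065,.044,.155))"
```

```text
console [-0.2192  0.4471  0.2217] F [-1.  -0.7  0.2] t 0.1
rot [ -0.1   -0.05 -27.79]
(-0.065, 0.044, 0.22) [-0.3243 -0.2847  0.0021]
(-0.065, 0.044, 0.155) [-0.3243 -0.2846  0.0671]
```

arm_command(delta_rot=[[0,0,-7],[0,0,-14],[0,0,-21],[0,0,-27.8],[0,0,-27.8],[0,0,-27.8],[0,0,-27.8],[0,0,-27.8],[0,0,-27.8],[0,0,-27.8],[0,0,-27.8],[0,0,-27.8]], delta_pos=[[-0.03,-0.026,0],[-0.06,-0.052,0],[-0.09,-0.078,0],[-0.12,-0.104,0],[-0.15,-0.13,0],[-0.18,-0.156,0],[-0.21,-0.182,0],[-0.24,-0.208,0],[-0.27,-0.234,0],[-0.3,-0.26,0],[-0.324,-0.285,0.002],[-0.324,-0.285,0.002]], gripper=[1,1,1,1,1,1,1,1,1,1,1,1])

```text
time: 1.1
position: [0.4412, 0.1625, 0.2203]
tool_rot: [-0.017, 1.0, -0.001, 0.001]
ft_force: [0.6, 0.2, -0.2]
grip_width: 0.0148
grip_force: 0.0
```

```bash
python3 -c "
from h import *
print(status.get_obs()['grip_width'])
go((-.065,.044,.155),(-.065,.044,.22))
c=viewer.camera('scene');cv2.imwrite('pics/s2.png',cv2.resize(c['pixels'][120:285,200:420],None,fx=3.5,fy=3.5,interpolation=cv2.INTER_CUBIC))"
```

```text
0.014832408609509172
console [-0.0628  0.0392  0.2203] F [ 0.6  0.2 -0.2] t 1.1
rot [-0.14  0.07 -0.34]
(-0.065, 0.044, 0.155) [0.0023 0.0049 0.0653]
(-0.065, 0.044, 0.22) [0.0022 0.0048 0.0003]
```

View pics/s2.png

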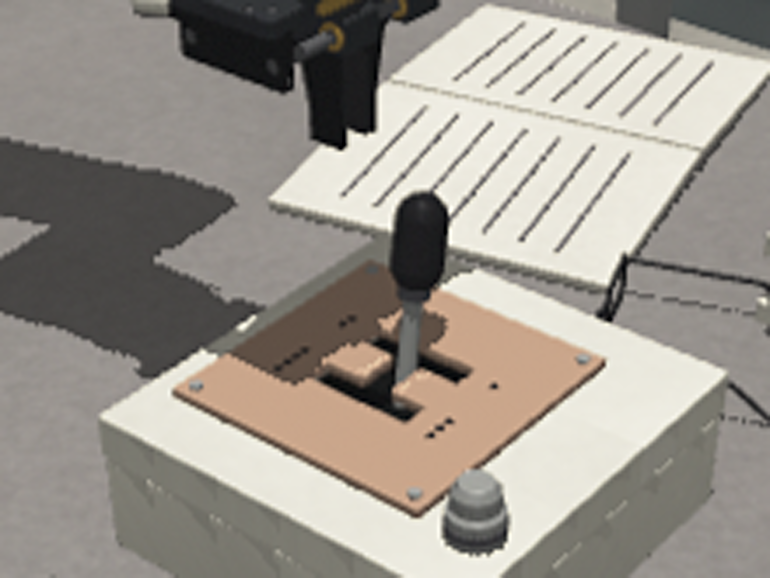

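The fingers are nearly shut behind the knob, which is near the lane, leaning slightly to the robot. Descend.

arm_command(delta_rot=[[0,0,0],[0,0,0],[0,0,0],[0,0,0],[0,0,0]], delta_pos=[[0,0,0.02],[0,0,0.04],[0,0,0.065],[0,0,0.065],[0,0,0.065]], gripper=[1,1,1,1,1])

```text
time: 1.57
position: [0.4371, 0.1683, 0.1547]
tool_rot: [-0.021, 1.0, -0.0, -0.002]
ft_force: [1.1, 0.7, 0.1]
grip_width: 0.0005
grip_force: 0.0
```

```bash
python3 -c "
from h import *
print(status.get_obs()['grip_width'])
go((-.045,.044,.155),(-.026,.044,.155))"
```

```text
0.00046639895161693665
console [-0.0666  0.0452  0.1547] F [1.1 0.7 0.1] t 1.57
rot [-0.   -0.23  0.08]
(-0.045, 0.044, 0.155) [-0.0216 -0.0013 -0.0003]
(-0.026, 0.044, 0.155) [-0.0406 -0.0013 -0.0004]
```

arm_command(delta_rot=[[0,0,0],[0,0,0],[0,0,0],[0,0,0],[0,0,0],[0,0,0],[0,0,0],[0,0,0],[0,0,0],[0,0,0],[0,0,0],[0,0,0]], delta_pos=[[-0.008,-0.001,0],[-0.016,-0.001,0],[-0.02,-0.001,0],[-0.023,-0.001,0],[-0.026,-0.001,0],[-0.029,-0.001,0],[-0.032,-0.001,0],[-0.035,-0.001,0],[-0.038,-0.001,0],[-0.04,-0.001,0],[-0.0405,-0.001,0],[-0.0405,-0.001,0]], gripper=[1,1,1,1,1,1,1,1,1,1,1,1])

```text
time: 2.57
position: [0.4795, 0.1683, 0.1555]
tool_rot: [-0.02, 1.0, 0.0, 0.0]
ft_force: [-3.6, 1.1, 3.0]
grip_width: 0.0005
grip_force: 1.7
```

```bash
cat > v.py <<'E'
from h import *
import sys
go()
a,b=viewer.camera('top'),viewer.camera('scene')
A=cv2.resize(a['pixels'][200:320,225:360],None,fx=3,fy=3,interpolation=cv2.INTER_CUBIC);B=cv2.resize(b['pixels'][150:270,245:375],None,fx=3,fy=3,interpolation=cv2.INTER_CUBIC)
cv2.imwrite(sys.argv[1],np.hstack([A,B]))
E
python3 v.py pics/s3.png
```

```text
console [-0.0243  0.0435  0.1555] F [-3.6  1.1  3. ] t 2.57
rot [0.01 0.01 0.  ]
```

View pics/s3.png

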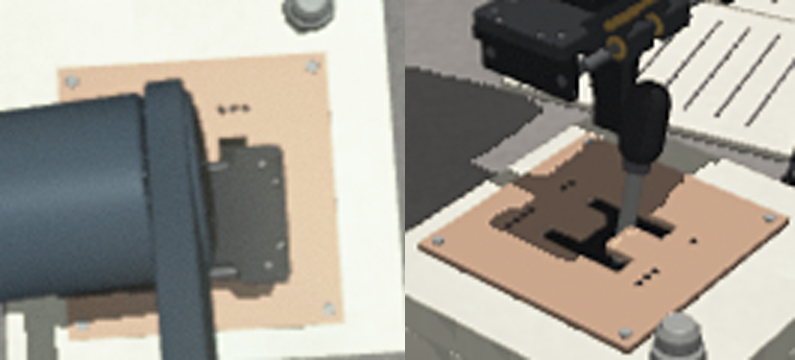

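```bash
python3 -c "
from h import *
go((-.06,.0435,.155),(-.06,.1,.155),(.001,.1,.155),(.001,.08,.155))"
```

```text
console [-0.0245  0.0434  0.1555] F [-3.   1.5  1.9] t 2.67
rot [0.01 0.01 0.01]
(-0.06, 0.0435, 0.155) [0.0355 0.0001 0.0005]
(-0.06, 0.1, 0.155) [0.0355 0.0566 0.0005]
(0.001, 0.1, 0.155) [-0.0255  0.0566  0.0005]
(0.001, 0.08, 0.155) [-0.0255  0.0366  0.0005]
```

arm_command(delta_rot=[[0,0,0],[0,0,0],[0,0,0],[0,0,0],[0,0,0],[0,0,0],[0,0,0],[0,0,0],[0,0,0],[0,0,0],[0,0,0],[0,0,0]], delta_pos=[[0.015,0,0],[0.035,0,0],[0.035,0,0],[0.035,0.02,0],[0.035,0.04,0],[0.035,0.057,0],[0.035,0.06,0],[0.015,0.06,0],[-0.005,0.06,0],[-0.025,0.06,0],[-0.025,0.06,0],[-0.025,0.06,0]], gripper=[1,1,1,1,1,1,1,1,1,1,1,1])

```text
time: 3.67
position: [0.5035, 0.2286, 0.1554]
tool_rot: [-0.02, 1.0, -0.0, 0.001]
ft_force: [-1.3, 0.3, 0.1]
grip_width: 0.0005
grip_force: 0.0
```

```bash
python3 -c "
from h import *
go((.001,.08,.155),(.001,.0,.155))"
```

```text
console [0.0021 0.1028 0.1554] F [-1.3  0.3  0.1] t 3.67
rot [-0.01  0.1  -0.05]
(0.001, 0.08, 0.155) [ 0.0011 -0.0228  0.0004]
(0.001, 0.0, 0.155) [ 0.0011 -0.1028  0.0004]
```

Push first to y≈0.065 to check the force.

arm_command(delta_rot=[[0,0,0],[0,0,0],[0,0,0],[0,0,0],[0,0,0],[0,0,0],[0,0,0],[0,0,0],[0,0,0]], delta_pos=[[0,-0.008,0],[0,-0.015,0],[0,-0.018,0],[0,-0.021,0],[0,-0.024,0],[0,-0.027,0],[0,-0.03,0],[0,-0.033,0],[0,-0.036,0]], gripper=[1,1,1,1,1,1,1,1,1])

```text
time: 4.42
position: [0.5043, 0.1951, 0.1571]
tool_rot: [-0.02, 1.0, 0.002, 0.002]
ft_force: [-0.7, 6.1, 8.6]
grip_width: 0.0002
grip_force: 4.4
```

arm_command(delta_rot=[[0,0,0],[0,0,0],[0,0,0],[0,0,0],[0,0,0],[0,0,0]], delta_pos=[[0,-0.003,0],[0,-0.006,0],[0,-0.009,0],[0,-0.012,0],[0,-0.015,0],[0,-0.018,0]], gripper=[1,1,1,1,1,1])

```text
time: 4.92
position: [0.5056, 0.1767, 0.1571]
tool_rot: [-0.02, 1.0, 0.002, 0.002]
ft_force: [-0.7, 5.2, 6.3]
grip_width: 0.0005
grip_force: 3.1
```

```bash
python3 v.py pics/s4.png
```

```text
console [0.0021 0.0509 0.1571] F [-0.7  5.2  6.3] t 4.92
rot [ 0.17  0.27 -0.02]
```

View pics/s4.png

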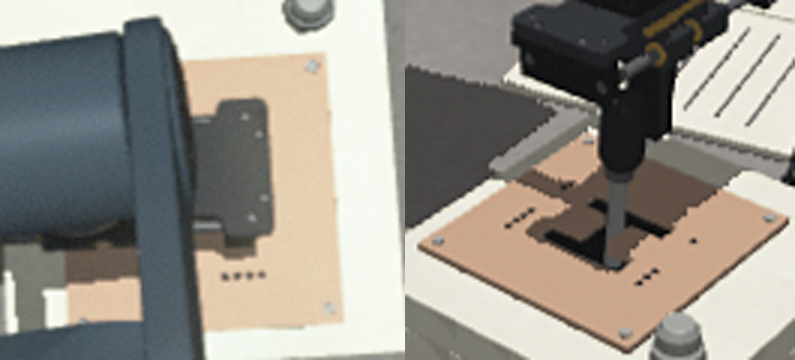

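```bash
python3 -c "
from h import *
import pickle
S=pickle.load(open('c.pkl','rb'))['scene']
c,s=np.cos(p[2]),np.sin(p[2])
for ac in np.arange(-.3,.31,.1):
  for fo in (0,.3):
    x,y,z=.165*np.sin(fo),-.165*np.cos(fo)*np.sin(ac),.01+.165*np.cos(fo)*np.cos(ac)
    print(ac.round(1),fo,y.round(3),proj(S,[p[0]+c*x-s*y,p[1]+s*x+c*y,z]).round(1))"
```

```text
-0.3 0 0.049 [325.3 189.7]
-0.3 0.3 0.047 [344.2 201.1]
-0.2 0 0.033 [320.5 191.2]
-0.2 0.3 0.031 [339.7 202.7]
-0.1 0 0.016 [315.4 193.5]
-0.1 0.3 0.016 [334.9 205.1]
0.0 0 -0.0 [310.1 196.7]
0.0 0.3 -0.0 [330.  208.3]
0.1 0 -0.016 [304.8 200.6]
0.1 0.3 -0.016 [325.  212.2]
0.2 0 -0.033 [299.4 205.3]
0.2 0.3 -0.031 [319.9 216.9]
0.3 0 -0.049 [294.1 210.7]
0.3 0.3 -0.047 [314.9 222.2]
```

arm_command(delta_rot=[[0,0,0],[0,0,0],[0,0,0],[0,0,0],[0,0,0],[0,0,0],[0,0,0],[0,0,0],[0,0,0],[0,0,0],[0,0,0],[0,0,0]], delta_pos=[[0,-0.004,0],[0,-0.008,0],[0,-0.012,0],[0,-0.016,0],[0,-0.02,0],[0,-0.024,0],[0,-0.028,0],[0,-0.032,0],[0,-0.036,0],[0,-0.04,0],[0,-0.044,0],[0,-0.048,0]], gripper=[1,1,1,1,1,1,1,1,1,1,1,1])

```text
time: 6.02
position: [0.5061, 0.1269, 0.1555]
tool_rot: [-0.02, 1.0, 0.0, 0.0]
ft_force: [0.9, 5.0, 1.5]
grip_width: 0.0007
grip_force: 2.1
```

```bash
python3 -c "
from h import *
go((.001,-.009,.156))"
```

```text
console [0.0006 0.0011 0.1555] F [0.9 5.  1.5] t 6.02
rot [ 0.02  0.02 -0.  ]
(0.001, -0.009, 0.156) [-0.0004 -0.0101 -0.0005]
```

arm_command(delta_rot=[[0,0,0],[0,0,0],[0,0,0],[0,0,0],[0,0,0]], delta_pos=[[0,-0.002,0],[0,-0.004,0],[0,-0.006,0],[0,-0.007,0],[0,-0.007,0]], gripper=[1,1,1,1,1])

```text
time: 6.43
position: [0.506, 0.1198, 0.1551]
tool_rot: [-0.02, 1.0, -0.0, -0.0]
ft_force: [1.5, 2.3, -1.6]
grip_width: 0.0007
grip_force: 1.3
```

arm_command(delta_rot=[[0,0,0],[0,0,0],[0,0,0],[0,0,0]], delta_pos=[[0,-0.001,0],[0,-0.002,0],[0,-0.003,0],[0,-0.003,0]], gripper=[1,1,1,1])

```text
time: 6.77
position: [0.5059, 0.1171, 0.1554]
tool_rot: [-0.02, 1.0, -0.0, -0.001]
ft_force: [0.5, 2.7, -0.2]
grip_width: 0.001
grip_force: 1.6
```

arm_command(delta_rot=[[0,0,0],[0,0,0],[0,0,0],[0,0,0]], delta_pos=[[0,-0.001,0],[0,-0.002,0],[0,-0.003,0],[0,-0.003,0]], gripper=[1,1,1,1])

```text
time: 7.1
position: [0.506, 0.114, 0.1554]
tool_rot: [-0.02, 1.0, -0.0, -0.0]
ft_force: [0.8, 3.1, -1.7]
grip_width: 0.0001
grip_force: 1.5
```

```bash
python3 v.py pics/s5.png
```

```text
console [ 0.     -0.0118  0.1554] F [ 0.8  3.1 -1.7] t 7.1
rot [-0.01 -0.06  0.01]
```

View pics/s5.png

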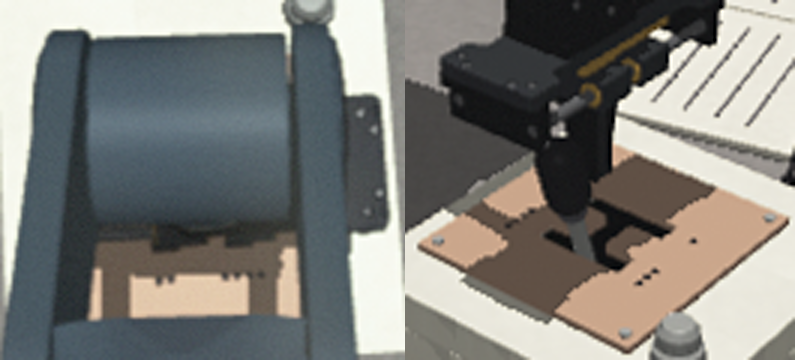

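The knob (pane ≈(562,175)) is at about 0.24 rad across; the stop has not yet been felt. Creep on.

arm_command(delta_rot=[[0,0,0],[0,0,0],[0,0,0],[0,0,0]], delta_pos=[[0,-0.001,0],[0,-0.002,0],[0,-0.003,0],[0,-0.003,0]], gripper=[1,1,1,1])

```text
time: 7.53
position: [0.5062, 0.1115, 0.1554]
tool_rot: [-0.02, 1.0, 0.0, -0.0]
ft_force: [1.0, 4.8, -3.0]
grip_width: 0.0006
grip_force: 2.2
```

arm_command(delta_rot=[[0,0,0],[0,0,0],[0,0,0]], delta_pos=[[0,-0.001,0],[0,-0.002,0],[0,-0.002,0]], gripper=[1,1,1])

```text
time: 7.78
position: [0.5061, 0.1103, 0.1552]
tool_rot: [-0.02, 1.0, 0.001, -0.0]
ft_force: [0.5, 8.3, -3.4]
grip_width: 0.0007
grip_force: 3.2
```

```bash
python3 -c "
from h import *
go((0,.02,.155),(-.06,.02,.155),(-.06,-.0435,.155),(-.03,-.0435,.155))"
```

```text
console [-0.     -0.0156  0.1552] F [ 0.5  8.3 -3.4] t 7.78
rot [ 0.14 -0.05 -0.06]
(0, 0.02, 0.155) [0.     0.0356 0.0003]
(-0.06, 0.02, 0.155) [0.06   0.0355 0.0004]
(-0.06, -0.0435, 0.155) [ 0.06   -0.028   0.0002]
(-0.03, -0.0435, 0.155) [ 0.03   -0.028   0.0002]
```

arm_command(delta_rot=[[0,0,0],[0,0,0],[0,0,0],[0,0,0],[0,0,0],[0,0,0],[0,0,0],[0,0,0],[0,0,0],[0,0,0],[0,0,0],[0,0,0]], delta_pos=[[0,0.015,0],[0,0.035,0],[0,0.035,0],[0.02,0.035,0],[0.04,0.035,0],[0.06,0.035,0],[0.06,0.035,0],[0.06,0.015,0],[0.06,-0.005,0],[0.06,-0.027,0],[0.06,-0.027,0],[0.06,-0.027,0]], gripper=[1,1,1,1,1,1,1,1,1,1,1,1])

```text
time: 8.78
position: [0.449, 0.0783, 0.1558]
tool_rot: [-0.019, 1.0, -0.0, 0.001]
ft_force: [0.6, -0.3, -0.7]
grip_width: 0.0003
grip_force: 0.0
```

```bash
python3 -c "
from h import *
go((-.03,-.0425,.155),(.01,-.0425,.155),(.02,-.0425,.155))"
```

```text
console [-0.0584 -0.0452  0.1558] F [ 0.6 -0.3 -0.7] t 8.78
rot [-0.05  0.07 -0.13]
(-0.03, -0.0425, 0.155) [-0.0284  0.0027  0.0008]
(0.01, -0.0425, 0.155) [-0.0684  0.0028  0.0009]
(0.02, -0.0425, 0.155) [-0.0784  0.0029  0.0009]
```

arm_command(delta_rot=[[0,0,0],[0,0,0],[0,0,0],[0,0,0],[0,0,0],[0,0,0],[0,0,0],[0,0,0],[0,0,0],[0,0,0],[0,0,0],[0,0,0]], delta_pos=[[-0.01,0,0],[-0.02,0,0],[-0.026,0,0],[-0.03,0,0],[-0.034,0,0],[-0.038,0,0],[-0.042,0,0],[-0.046,0,0],[-0.05,0,0],[-0.054,0,0],[-0.058,0,0],[-0.062,0,0]], gripper=[1,1,1,1,1,1,1,1,1,1,1,1])

```text
time: 9.78
position: [0.5096, 0.0827, 0.1553]
tool_rot: [-0.02, 1.0, 0.0, -0.0]
ft_force: [-4.5, 2.6, 1.1]
grip_width: 0.0004
grip_force: 2.2
```

```bash
python3 v.py pics/s6.png
```

```text
console [ 0.0024 -0.0432  0.1553] F [-4.5  2.6  1.1] t 9.78
rot [ 0.05 -0.06 -0.01]
```

View pics/s6.png

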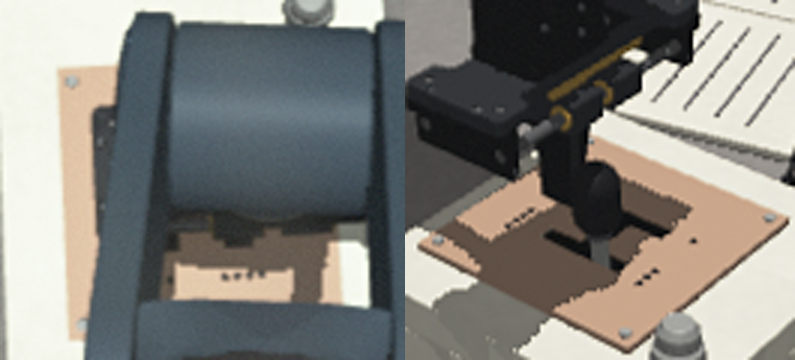

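The knob is in the right column moving toward slot 3 (pane ≈(598,200)). Continue.

arm_command(delta_rot=[[0,0,0],[0,0,0],[0,0,0],[0,0,0],[0,0,0],[0,0,0]], delta_pos=[[-0.003,0,0],[-0.006,0,0],[-0.009,0,0],[-0.012,0,0],[-0.014,0,0],[-0.014,0,0]], gripper=[1,1,1,1,1,1])

```text
time: 10.38
position: [0.5242, 0.0826, 0.1553]
tool_rot: [-0.02, 1.0, -0.0, 0.0]
ft_force: [-3.2, 0.8, -0.8]
grip_width: 0.0005
grip_force: 1.6
```

arm_command(delta_rot=[[0,0,0],[0,0,0],[0,0,0]], delta_pos=[[-0.001,0,0],[-0.002,0,0],[-0.002,0,0]], gripper=[1,1,1])

```text
time: 10.63
position: [0.5259, 0.0827, 0.1555]
tool_rot: [-0.02, 1.0, -0.0, 0.0]
ft_force: [-3.2, 0.0, -1.9]
grip_width: 0.001
grip_force: 1.5
```

arm_command(delta_rot=[[0,0,0],[0,0,0],[0,0,0]], delta_pos=[[-0.001,0,0],[-0.002,0,0],[-0.002,0,0]], gripper=[1,1,1])

```text
time: 10.88
position: [0.5281, 0.0829, 0.1556]
tool_rot: [-0.02, 1.0, -0.0, 0.0]
ft_force: [-3.8, 0.7, -2.0]
grip_width: 0.0004
grip_force: 1.5
```

arm_command(delta_rot=[[0,0,0],[0,0,0],[0,0,0]], delta_pos=[[-0.001,0,0],[-0.002,0,0],[-0.002,0,0]], gripper=[1,1,1])

```text
time: 11.13
position: [0.53, 0.0831, 0.1556]
tool_rot: [-0.02, 1.0, -0.0, 0.0]
ft_force: [-3.9, 0.1, -1.2]
grip_width: 0.0004
grip_force: 1.5
```

arm_command(delta_rot=[[0,0,0],[0,0,0],[0,0,0]], delta_pos=[[-0.001,0,0],[-0.002,0,0],[-0.002,0,0]], gripper=[1,1,1])

```text
time: 11.38
position: [0.531, 0.0832, 0.1553]
tool_rot: [-0.02, 1.0, -0.0, -0.001]
ft_force: [-4.7, -0.6, -0.9]
grip_width: 0.0003
grip_force: 2.2
```

arm_command(delta_rot=[[0,0,0],[0,0,0],[0,0,0]], delta_pos=[[-0.001,0,0],[-0.002,0,0],[-0.002,0,0]], gripper=[1,1,1])

```text
time: 11.63
position: [0.532, 0.0833, 0.1551]
tool_rot: [-0.02, 1.0, -0.0, -0.002]
ft_force: [-7.5, -0.2, -0.1]
grip_width: 0.0006
grip_force: 3.0
```

arm_command(delta_rot=[[0,0,0],[0,0,0],[0,0,0]], delta_pos=[[-0.001,0,0],[-0.002,0,0],[-0.002,0,0]], gripper=[1,1,1])

```text
time: 11.88
position: [0.5328, 0.0834, 0.1549]
tool_rot: [-0.02, 1.0, -0.0, -0.003]
ft_force: [-8.6, 0.4, 0.2]
grip_width: 0.0005
grip_force: 3.8
```

At the stop; back away and up, then look.

arm_command(delta_rot=[[0,0,0],[0,0,0],[0,0,0],[0,0,0],[0,0,0],[0,0,0],[0,0,0],[0,0,0],[0,0,0],[0,0,0]], delta_pos=[[0.01,0,0],[0.03,0,0],[0.055,0,0],[0.08,0,0],[0.095,0,-0.02],[0.095,0.03,-0.05],[0.095,0.065,-0.06],[0.095,0.1,-0.06],[0.095,0.14,-0.06],[0.095,0.17,-0.06]], gripper=[1,1,1,1,1,1,1,1,1,1])

```text
time: 12.72
position: [0.4371, 0.2528, 0.2177]
tool_rot: [-0.02, 1.0, 0.002, 0.005]
ft_force: [0.8, 0.4, -0.1]
grip_width: 0.0006
grip_force: 0.0
```

```bash
python3 v.py pics/s7.png
```

```text
console [-0.0633  0.1296  0.2177] F [ 0.8  0.4 -0.1] t 12.72
rot [ 0.2   0.58 -0.  ]
```

View pics/s7.png

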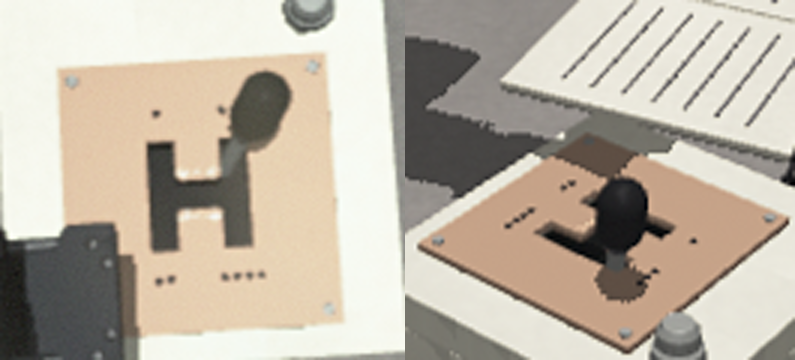

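```bash
python3 -c "
from h import *
a=viewer.camera('top');b=viewer.camera('scene')
print((proj(a,[.5562,.0858,.162])-[225,200])*3,(proj(b,[.5562,.0858,.162])-[245,150])*3+[405,0])
print(robot.hand_in())"
```

```text
[256.32677626 102.29444041] [619.51719031 211.6122973 ]
the job is handed in; nothing more can be done
None
```

The lever is home in slot 3 by both camera views, the highest force seen at the wrist was about 11 N, the fingers finished clear of the lever, and the job is handed in; no verdict came back, and of the loose things I only checked the barrel afterwards.

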